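Load a bracket under the spring flap of a check fixture

ROBOT

A 6-joint arm with a two-finger parallel gripper is mounted at the origin on the work surface. World frame = base frame: x ahead of the robot, y to its left, z up, the work surface at z = 0. Lengths are in mm, angles in rad, forces in N, time in s.
With the tool pointing down it reaches from about 250 to 800 mm from the base axis. Payload 3.9 kg.
Tool frame: the origin (TCP) lies at the very end of the fingers, on their centre line; the grasp point (between the pads) lies 19 mm behind it; z points along the fingers, y is the line along which they close (so a half turn about z gives the same grasp; the last joint's range is limited). The gripper opens to 85 mm and grips with 20 to 120 N. Pads are 22 mm wide; open, the fingers measure 114 mm over their backs; the gripper's body (76 mm by 85 mm) begins 54 mm behind the grasp point. The pads swing forward as they close: fully open they stand 13 mm farther back than shut.
Start: joints at [1.291, 0.26, -0.138, 1.173, 0, 1.571], TCP at [144.981, 504.575, 231.304] pointing down, gripper open.
Joint ranges: [-2.78, 2.78], [-0.83, 1.72], [-1.28, 1.37], [-1.9, 2.12], [-1.57, 1.48], [-3.14, 3.14]. Speed limits (rad/s): [2.57, 2.57, 3.14, 3.14, 3.14, 3.14].

INTERFACE

Orientations are given as a rotation vector (axis times angle).
In Python, from rig import manip, vision gives the robot as it stands.
- The arm moves only by the shell command python3 -m handwheel 'ROWS' [FORCE]. ROWS is a JSON object whose one key "deltas" holds a list of rows, each an object with "jaw": the opening, from 0 (shut) to 1 (fully open); "offset": the shift along the tool's x, y, z in cm, a list of three; "rot": the turn, a rotation vector about the tool's x, y, z in rad, a list of three. A call has exactly 8 rows; each row is the pose to reach, as a shift and turn from the pose commanded when the call began, along the tool's axes at that moment; what a row does not reach only later rows make up. A row lasts 1/8 s, in which the tool goes at most 62.5 mm and 10.7 degrees, less where a joint would pass 70% of its speed; a pose out of reach is approached as far as the arm can. A call with a gripper value outside its range is refused whole. The fingers move at their own pace and stop on an object; FORCE is the grip in N (left out, the last holds). Time passes only in rows, so rows that repeat a pose let the fingers close, or fill a call up. It gives the time, the measured TCP pose, the force, the opening and the grip force at its end, in the units of the state.
- manip.observe(): the state, without advancing time (a new reading comes with each control period).
- vision.camera(name): name is "scene" or "top" or "wrist"; returns a dict with "img" (400x640x3 uint8, blue, green, red), "fx", "fy", "cx", "cy" (pixels), "R" (3x3) and "t" (3): a world point X has camera coordinates R X + t. Camera axes: x right, y down, z forward; pixel columns grow to the right and rows downward; lengths in mm; the calibration is good to about 2 mm. A picture is of the moment at which its call begins. There is no depth.
- manip.sign_off(): hands the job in; it is judged then, once.
The state is a dict: "time_s": time; "qpos": joint angles; "joint_velocities": joint speeds; "joint_torque": joint torques, N m; "position": TCP position; "tcp_rot": TCP orientation; "ft_force": force on the tool from outside, world axes, zero at the start; "moment": the same for the moment, N m; "finger_gap": opening from 0.0 (shut) to 1.0 (fully open); "finger_force": force on a finger pad.
Only numpy, scipy, OpenCV 4.12 (cv2) and the standard library are available. Lean on these libraries where they do the work, as an engineer would, in place of code of your own. Each camera call takes 0.05 s, during which the arm holds its last target. There are 200 camera calls.

TASK

Press the red tab down with one fingertip and, while it holds the spring flap open, push the black bracket along its channel with the other fingertip, under the raised cover until it is fully home against the end stop; then move clear so that the flap springs shut over it. Only press and push: do not pick up, lift or tip the bracket, do not ram it into the yellow lip or the cover, and leave the spare parts and tools standing around where they are.

Things in the scene. Friction and masses are not known exactly. Their poses are not given: they have to be found in the camera images.
- fixture: fixed check fixture: aluminium base plate 310 x 255 x 6 mm with a straight channel along its x. Origin on the table, on the channel's centre line, right below the flap's yellow lip. x = push direction (away from the robot, yaw up to 0.25 either way), y = left, to the red tab. Channel floor at z = 6 mm; low blue side walls, 48 mm apart inside, 6 mm thick, tops at z = 18 mm, x -220..+50
- stop (a point): middle of the blue end stop's face at the channel's far end: fixture x = +50, z = 21 mm (its top is at z = 36 mm). The bracket is home when its nose face touches it; heel is then at fixture x = -60 mm and the bracket's origin at x = -5 mm
- hinge (a point): point on the flap's hinge axis at fixture x = 0, y = +38, z = 40 mm; the axis runs along the fixture's x between two dark lugs at x = -208 and +72 (18 mm wide in y, tops at z = 46 mm)
- flap (a joint): angle (rad) of the spring-closed flap, one rocking piece: cover and lip right of the hinge, red tab left of it. 0 = closed; grows as the tab is pressed down and the cover rises, to the end of travel at 0.75. 42 mm from the hinge the tab takes about 2 N to start, 5 N at 0.6. From 0.42 the lip clears the bracket's nose; 0.5 to 0.65 is comfortable. Let go, it springs shut
- lip (a point): middle of the lower edge of the yellow lip of the flap's clear cover. Cover: 64 x 70 x 4 mm, yellow rims, over fixture x -2..+62, y -30..+40; underside at z = 44 mm when closed. At its front edge a yellow lip (x -2..+2, y -28..+2) hangs down to z = 18 mm: closed, it bars the bracket's nose but clears its base plate. Pushing the bracket at the closed lip never opens it.
- tab_mid (a point): point on top of the flap's red tab, 42 mm out from the hinge, at fixture x = -118, y = +78, z = 54 mm when closed (z about 30 mm at angle 0.6: a second tip at that height, 80 mm to the right, meets the bracket's heel). Tab: 150 x 68 x 4 mm, fixture x -193..-43, from the hinge axis 68 mm outwards, sloping up at 0.3 rad when closed (0.3 - q at flap angle q)
- bracket: black bracket to load, in the channel before the flap, 0.25 kg: base plate 110 x 44 x 8 mm; nose block at its +x end (20 mm long, full width, top 26 mm above the underside); upright heel plate at its -x end (8 mm thick, full width, top 50 mm up); open between. Origin: centre of the underside, x to the nose. Home, the lip drops into the gap between nose and heel; the heel stays outside
- heel (a point): middle of the outer (-x) face of the bracket's heel plate, 25 mm above the bracket's underside (31 mm above the table): where to push. It starts at fixture x -172..-127 mm
- dowel_block1: aluminium block 50 x 35 x 30 mm (x, y, z) with two upright dark dowels (10 mm thick, tops 72 mm above its underside); origin at the centre of its underside. Bystander, on the fixture's base plate right of the channel
- dowel_block2: aluminium block 50 x 35 x 30 mm (x, y, z) with two upright dark dowels (10 mm thick, tops 72 mm above its underside); origin at the centre of its underside. Bystander, on the table left of the fixture
- spare1: spare black bracket, same shape as bracket, standing on the table to the right of the fixture; origin at the centre of its underside. Bystander
- spare2: spare black bracket, same shape as bracket, standing on the table to the right of the fixture; origin at the centre of its underside. Bystander, nearer the robot
- screwdriver: screwdriver about 180 mm long, lying on the table left of the fixture. Bystander
- jar: small jar with blue cap, 52 mm wide, 75 mm tall, left of the fixture; origin at the centre of its underside. Bystander
Not all that is in view belongs to the job. Leave any orange look-alike of the bracket alone.

How it is judged (in metres and radians):
On the way:
1. the tab is held down by a finger, the flap is open, and a finger pushes the bracket's nose in under the raised lip (value of joint flap above 0.3 rad and contact force between the fingers and flap above 0.5 N and contact force between the fingers and bracket above 0.2 N and x of bracket in the frame of fixture between -0.055 and -0.014 m).
At the end, for the whole second after the job is handed in: The bracket lies flat in the channel with its nose within 7 mm of the end stop, at rest, the flap is shut over it (within 0.06 rad) (x of bracket in the frame of fixture between -0.012 and 0 m and y of bracket in the frame of fixture between -0.006 and 0.006 m and z of bracket in the frame of fixture below 0.01 m and angle between bracket's own z axis and vertical below 0.05 rad and value of joint flap below 0.06 rad and linear speed of bracket below 0.01 m/s); the robot touches nothing.
It fails at once if the bracket is lifted off the channel floor (more than 8 mm) or tipped (more than 0.2 rad) (z of bracket in the frame of fixture above 0.014 m or angle between bracket's own z axis and vertical above 0.2 rad).
It fails at once if the bracket is rammed into the lip or cover (over 20 N) (contact force between bracket and flap above 20 N).
It fails at once if a bystander is moved more than 20 mm (distance of any of dowel_block1, dowel_block2, spare1, spare2, screwdriver, jar from where it was at the start of the episode above 0.02 m).
It also fails if it takes over 34 s, if anything falls off the work surface, if the arm or the gripper's body presses on something with over 40 N, if the wrist force passes 120 N, or if a joint passes its speed limit or range.

## Working session

There is one attempt and no reset: what is moved stays moved. The work goes in short steps, Python scripts to look and compute and a shell command to move; the robot and the scene stay as the last step left them, time stands still between calls to the robot, and variables do not carry over. Pictures are saved under pics/ and viewed, at most 13 in all, crops included, and the job is handed in when it is done.

```bash
ls; mkdir -p pics; python3 - <<'E'
from rig import manip, vision
import cv2,pickle
s=manip.observe(); print(s)
for n in("scene","top"):
    c=vision.camera(n); pickle.dump(c,open(n+".pkl","wb")); cv2.imwrite(f"pics/{n}0.png",c["img"]); print(n,c["fx"],c["cx"],c["cy"],c["R"],c["t"])
E
```

```text
pics
{'time_s': 0.0, 'qpos': array([ 1.29098215e+00,  2.60658805e-01, -1.39372653e-01,  1.17271491e+00,
        1.64836408e-05,  1.57079220e+00]), 'joint_velocities': array([-0.00026568, -0.00110839, -0.0001954 , -0.00078707,  0.00134235,
        0.00170705]), 'joint_torque': array([-1.31573408e-03, -4.05679250e+01,  2.53922921e+01,  1.88955513e-02,
       -1.17508321e-04,  8.39950701e-06]), 'position': array([144.79756199, 503.92020966, 230.47678078]), 'tcp_rot': array([-4.38051783e-01, -3.11061003e+00,  3.02929779e-03]), 'ft_force': array([ 0.05816454, -0.89195267,  0.78075641]), 'moment': array([ 0.06203509,  0.03706282, -0.00076325]), 'finger_force': 0.0, 'finger_gap': 1.0007317466698527}
scene 479.71312175401255 322.2531847600971 209.26547038521477 [[ 0.10314558  0.99447799  0.01935225]
 [ 0.70957463 -0.05993367 -0.70207677]
 [-0.69704005  0.08614798 -0.71183825]] [ -92.02677426 -329.08424502 1708.49227333]
top 451.80122969936104 317.00849739969135 200.84202160893793 [[ 0.02503182 -0.99915542  0.03258626]
 [-0.98900418 -0.02950372 -0.14491464]
 [ 0.14575366 -0.02860047 -0.98890742]] [  10.84873143  506.96321099 1243.64793319]
```

View pics/scene0.png

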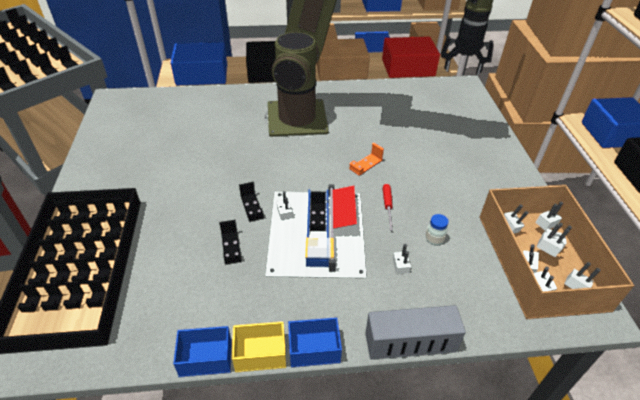

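View pics/top0.png

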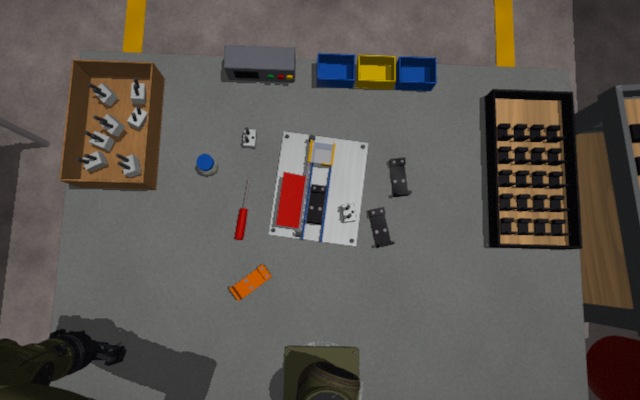

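The scene picture shows the fixture at about (318,233) and the red tab at (343,207). In the top view the plate's corners are near (284,132), (368,142), (357,246) and (270,235), with the bracket at (316,203). I'll enlarge both.

```bash
python3 - <<'E'
import pickle,cv2
t=pickle.load(open("top.pkl","rb"))["img"];s=pickle.load(open("scene.pkl","rb"))["img"]
cv2.imwrite("pics/topc.png",cv2.resize(t[125:253,260:420],None,fx=5,fy=4.6875,interpolation=cv2.INTER_CUBIC)) if 0 else cv2.imwrite("pics/topc.png",cv2.resize(t[130:250,262:422],None,fx=5,fy=5,interpolation=cv2.INTER_CUBIC))
cv2.imwrite("pics/scenec.png",cv2.resize(s[170:290,220:380],None,fx=5,fy=5,interpolation=cv2.INTER_CUBIC))
E
```

```text
(no output)
```

View pics/topc.png

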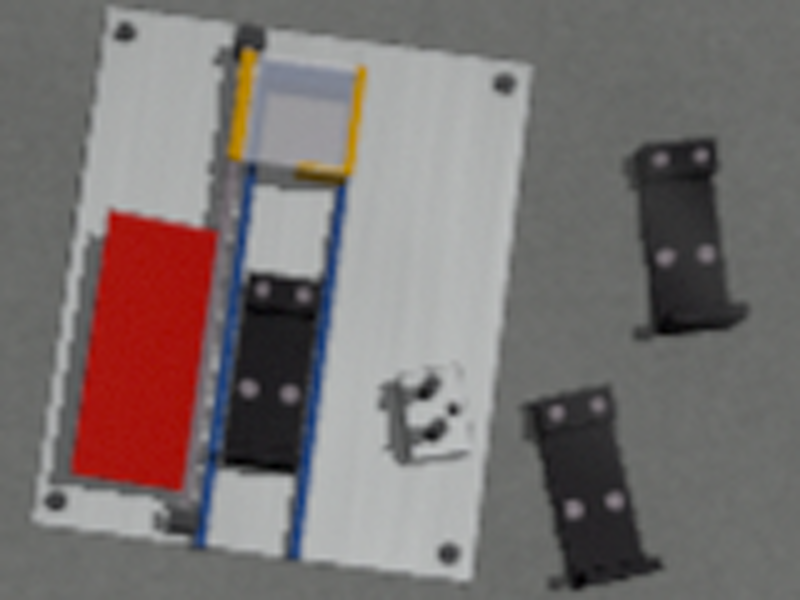

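View pics/scenec.png

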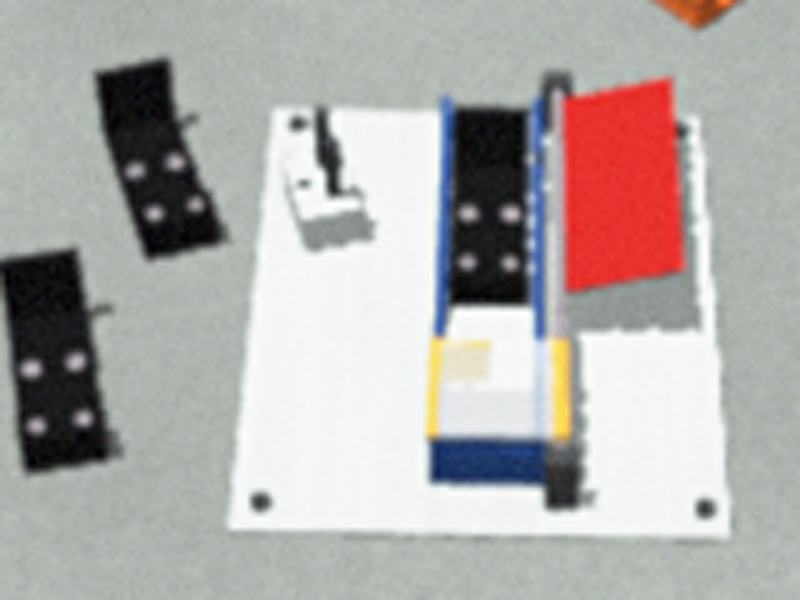

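Both crops show the red tab's corners, the plate corners, the wall ends and the bracket's nose and heel edges. In the top crop the tab corners are (110,210), (218,232), (183,490) and (72,473), and the heel edge is about (222,465)-(295,472). Next I fit the fixture pose from both views.

```bash
cat > fit.py <<'E'
import pickle,numpy as np
from scipy.optimize import least_squares
C={n:pickle.load(open(n+".pkl","rb")) for n in("top","scene")}
O={"top":(262,130),"scene":(220,170)}
def proj(n,X):
    c=C[n]; p=c["R"]@X+np.ravel(c["t"]); return np.array([c["fx"]*p[0]/p[2]+c["cx"],c["fy"]*p[1]/p[2]+c["cy"]])
# view,(u,v),kind,(x,y,z)
F=[("top",(110,210),"f",(-43,102.5,62)),("top",(218,232),"f",(-43,38,42)),("top",(183,490),"f",(-193,38,42)),("top",(72,473),"f",(-193,102.5,62)),
("top",(107,8),"p",(155,127.5,6)),("top",(531,66),"p",(155,-127.5,6)),("top",(472,580),"p",(-155,-127.5,6)),("top",(33,522),"p",(-155,127.5,6)),
("top",(200,547),"f",(-220,27,18)),("top",(295,558),"f",(-220,-27,18)),
("top",(222,465),"b",(-55,22,56)),("top",(295,472),"b",(-55,-22,56)),("top",(250,275),"b",(55,22,32)),("top",(322,283),"b",(55,-22,32)),
("scene",(565,100),"f",(-193,38,42)),("scene",(672,78),"f",(-193,102.5,62)),("scene",(568,292),"f",(-43,38,42)),("scene",(686,270),"f",(-43,102.5,62)),
("scene",(270,107),"p",(-155,-127.5,6)),("scene",(731,537),"p",(155,127.5,6)),("scene",(228,528),"p",(155,-127.5,6)),
("scene",(452,304),"b",(55,22,6)),("scene",(530,304),"b",(55,-22,6)),("scene",(452,107),"b",(-55,-22,56)),("scene",(530,107),"b",(-55,22,56))]
F[21]=("scene",(452,304),"b",(55,-22,6)); F[22]=("scene",(530,304),"b",(55,22,6))
def res(p):
    x,y,a,z,px,py,s,by=p; c,sn=np.cos(a),np.sin(a); r=[]
    for n,uv,k,X in F:
        X=np.array(X,float)+{"f":(0,0,z),"p":(px,py,z),"b":(s,by,z)}[k]
        W=np.array([x+c*X[0]-sn*X[1],y+sn*X[0]+c*X[1],X[2]])
        r.append(proj(n,W)-(np.array(uv)+.5)/5+.5-O[n])
    return np.ravel(r)
s=least_squares(res,[500,0,-.1,0,0,0,-90,0],loss="soft_l1"); p=s.x
print(np.round(p,3)); print("cov sd",np.round(np.sqrt(np.diag(np.linalg.inv(s.jac.T@s.jac)))*.5,3))
print(np.round(res(p).reshape(-1,2),1).tolist())
np.save("p.npy",p)
E
python3 fit.py
```

```text
[ 6.16016e+02  1.66710e+01 -1.04000e-01 -4.12100e+00 -6.51030e+01
 -4.75300e+00 -1.19638e+02 -1.45200e+00]
cov sd [0.556 0.635 0.003 0.69  0.851 0.809 0.86  0.775]
[[-0.7, -0.1], [0.5, -0.1], [0.4, 0.4], [-0.6, 0.1], [0.2, -0.1], [0.3, -0.3], [0.1, 0.5], [-0.0, 0.5], [-0.4, -0.4], [-0.6, -0.2], [-0.3, -0.8], [0.8, -0.1], [-0.9, 0.2], [-0.1, 0.6], [-1.1, 0.2], [0.2, -0.2], [-0.9, 0.1], [0.1, -0.3], [0.4, 0.6], [0.1, -0.2], [0.1, 0.4], [-0.5, 0.4], [-0.2, 0.6], [0.2, -0.7], [0.0, -0.5]]
```

The fit is consistent to under 1 px, with the fixture at about (616, 17), yaw -0.104 and the heel at about x=-174. I'll now move above the press pose, with the jaws partly closed.

```bash
python3 -m handwheel '{"deltas":[{"jaw":0.78,"offset":[-4,-3.3,0],"rot":[0,0,-0.02]},{"jaw":0.78,"offset":[-9,-7.6,0],"rot":[0,0,-0.05]},{"jaw":0.78,"offset":[-14,-11.8,0.3],"rot":[0,0,-0.08]},{"jaw":0.78,"offset":[-19,-16,0.6],"rot":[0,0,-0.1]},{"jaw":0.78,"offset":[-24,-20.3,1],"rot":[0,0,-0.12]},{"jaw":0.78,"offset":[-29,-24.5,2],"rot":[0,0,-0.14]},{"jaw":0.78,"offset":[-34,-28.8,3],"rot":[0,0,-0.16]},{"jaw":0.78,"offset":[-39,-33.2,3],"rot":[0,0,-0.176]}]}'
python3 -m handwheel '{"deltas":[{"jaw":0.78,"offset":[-0.05,-0.02,0],"rot":[0,0,0]},{"jaw":0.78,"offset":[-0.05,-0.02,0],"rot":[0,0,0]},{"jaw":0.78,"offset":[-0.05,-0.02,0],"rot":[0,0,0]},{"jaw":0.78,"offset":[-0.05,-0.02,0],"rot":[0,0,0]},{"jaw":0.78,"offset":[-0.05,-0.02,0],"rot":[0,0,0]},{"jaw":0.78,"offset":[-0.05,-0.02,0],"rot":[0,0,0]},{"jaw":0.78,"offset":[-0.05,-0.02,0],"rot":[0,0,0]},{"jaw":0.78,"offset":[-0.05,-0.02,0],"rot":[0,0,0]}]}'
python3 - <<'E'
from rig import manip, vision
import cv2,pickle
print(manip.observe()["position"])
c=vision.camera("wrist"); pickle.dump(c,open("wrist.pkl","wb")); cv2.imwrite("pics/w1.png",c["img"]); print(c["fx"],c["R"],c["t"])
E
```

```text
time_s: 1.1
position: [415.1, 96.3, 201.5]
tcp_rot: [-0.162, -3.136, 0.0]
ft_force: [0.6, 1.4, 0.0]
finger_gap: 0.776
finger_force: 0.0
time_s: 2.1
position: [415.4, 98.0, 202.2]
tcp_rot: [-0.163, -3.137, 0.0]
ft_force: [0.1, -0.0, -0.5]
finger_gap: 0.777
finger_force: 0.0
[415.39388122  98.03735146 202.15058938]
276.38983932969995 [[ 1.03537216e-01  9.94625580e-01  2.10647134e-05]
 [ 9.41581023e-01 -9.80222781e-02  3.22206160e-01]
 [ 3.20476554e-01 -3.33404948e-02 -9.46669525e-01]] [-141.23991071 -415.09375739  222.96782148]
```

View pics/w1.png

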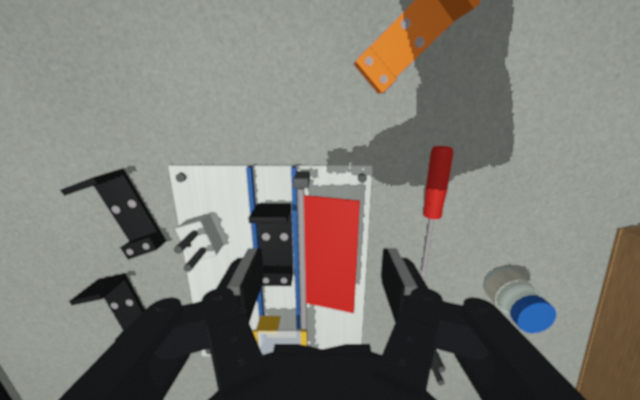

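The wrist view shows the tab at (305..360, 195..312), the bracket's heel near (250..292, 205..217), and the finger pads at about (250,260) and (390,260). I'm zooming in to refine.

```bash
python3 - <<'E'
import pickle,cv2
t=pickle.load(open("wrist.pkl","rb"))["img"]
cv2.imwrite("pics/w1c.png",cv2.resize(t[160:320,235:395],None,fx=3.75,fy=3.75,interpolation=cv2.INTER_CUBIC))
E
```

```text
(no output)
```

View pics/w1c.png

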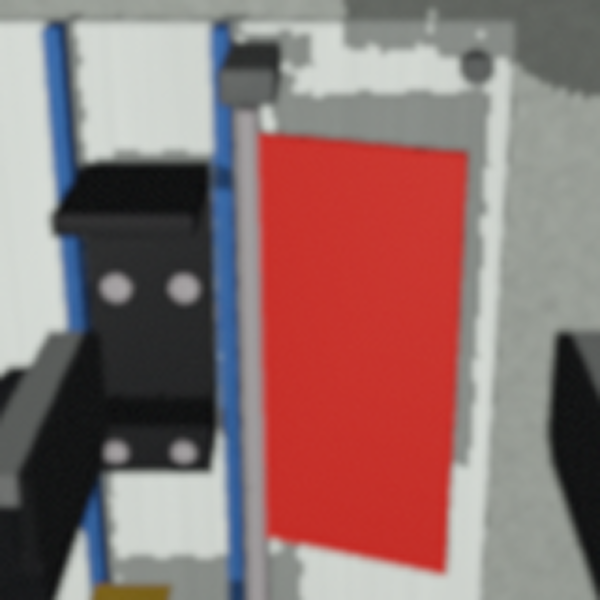

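```bash
sed -i 's/("top","scene")}/("top","scene","wrist")}/; s/"scene":(220,170)}/"scene":(220,170),"wrist":(235,160)}\nK={"top":5,"scene":5,"wrist":3.75}/; s#(np.array(uv)+.5)/5+.5-O#(np.array(uv)+.5)/K[n]+.5-O#' fit.py
python3 - <<'E'
s=open("fit.py").read()
s=s.replace("def res(","""W=[((260,133),"f",(-193,38,42)),((468,153),"f",(-193,102.5,62)),((445,573),"f",(-43,102.5,62)),((270,537),"f",(-43,38,42)),((55,25),"f",(-220,-27,18)),((220,25),"f",(-220,27,18)),((210,163),"b",(-55,22,6)),((90,165),"b",(-55,-22,6)),((55,212),"b",(-55,-22,56)),((198,212),"b",(-55,22,56))]
F+=[("wrist",)+w for w in W]
import sys
if len(sys.argv)>1: F=[f for f in F if f[0] in sys.argv[1:]]
def res(""",1)
s=s.replace('''np.save("p.npy",p)''','''c,sn=np.cos(p[2]),np.sin(p[2]); R=np.array([[c,-sn],[sn,c]])
print("heel world",p[:2]+R@[p[6]-55,p[7]],"tab near inner world",p[:2]+R@[-193,38], "target",p[:2]+R@[p[6]-55-17,38])''')
open("fit.py","w").write(s)
E
python3 fit.py; python3 fit.py wrist top; python3 fit.py wrist scene
```

```text
[ 6.16178e+02  1.63460e+01 -1.06000e-01 -2.65200e+00 -6.49870e+01
 -4.49700e+00 -1.16607e+02 -5.03000e-01]
cov sd [0.352 0.472 0.002 0.481 0.757 0.7   0.486 0.446]
[[-0.6, -0.4], [0.6, -0.3], [0.4, 0.2], [-0.7, -0.1], [0.3, -0.4], [0.5, -0.4], [0.0, 0.4], [-0.2, 0.3], [-0.4, -0.6], [-0.6, -0.2], [-0.5, -2.1], [0.6, -1.3], [-1.0, -1.1], [-0.2, -0.6], [-1.0, -0.1], [0.3, -0.5], [-1.0, -0.2], [0.0, -0.6], [0.5, 0.2], [0.1, -0.4], [-0.0, 0.1], [-0.3, 0.9], [0.1, 1.1], [0.5, -0.3], [0.4, -0.1], [-1.9, -0.5], [0.5, -0.2], [1.2, -0.1], [-2.2, -1.1], [-0.1, 0.9], [0.6, 1.0], [1.0, -1.3], [-0.6, -1.9], [-0.9, -0.0], [-0.3, 0.0]]
heel world [445.47495442  33.93539152] tab near inner world [428.2595022   74.47911658] target [432.62844058  74.01598833]
[ 6.15828e+02  1.60900e+01 -1.06000e-01 -2.18600e+00 -6.48910e+01
 -3.84400e+00 -1.16293e+02 -1.60000e-01]
cov sd [0.466 0.564 0.003 0.926 0.904 0.888 0.509 0.485]
[[-0.5, -0.3], [0.6, -0.2], [0.4, 0.3], [-0.7, -0.0], [0.2, -0.5], [0.4, -0.4], [-0.1, 0.5], [-0.4, 0.3], [-0.4, -0.5], [-0.6, -0.1], [-0.6, -2.1], [0.5, -1.4], [-1.1, -1.1], [-0.2, -0.7], [-2.0, -0.7], [0.5, -0.3], [1.0, 0.0], [-2.4, -1.1], [-0.3, 0.7], [0.4, 0.8], [1.2, -1.2], [-0.5, -1.8], [-0.8, 0.1], [-0.2, 0.2]]
heel world [445.48854531  34.13528962] tab near inner world [427.95958284  74.38629476] target [432.6403838   73.88599775]
[ 6.16348e+02  1.65730e+01 -4.40880e+01 -2.58200e+00 -6.48630e+01
 -5.18500e+00 -1.16149e+02 -5.20000e-01]
cov sd [0.436 0.622 0.003 0.526 1.268 1.029 0.563 0.488]
[[-1.0, -0.1], [0.4, -0.5], [-0.9, -0.2], [0.1, -0.6], [0.3, 0.3], [-0.1, -0.3], [-0.2, 0.1], [-0.2, 1.0], [0.2, 1.3], [0.6, -0.2], [0.5, 0.0], [-1.7, -0.4], [0.7, -0.1], [1.4, 0.0], [-2.0, -1.0], [0.1, 1.0], [0.7, 1.1], [1.2, -0.9], [-0.4, -1.5], [-0.7, 0.5], [-0.1, 0.5]]
heel world [446.09289762  34.05706155] tab near inner world [428.41491918  74.66155106] target [433.23857543  74.15138712]
```

```bash
python3 -m handwheel '{"deltas":[{"jaw":0.78,"offset":[-0.5,-0.6,1],"rot":[0,0,0]},{"jaw":0.78,"offset":[-1,-1.2,3],"rot":[0,0,0]},{"jaw":0.78,"offset":[-1.5,-1.8,5],"rot":[0,0,0]},{"jaw":0.78,"offset":[-1.96,-2.2,7],"rot":[0,0,0]},{"jaw":0.78,"offset":[-1.96,-2.2,9],"rot":[0,0,0]},{"jaw":0.78,"offset":[-1.96,-2.2,11],"rot":[0,0,0]},{"jaw":0.78,"offset":[-1.96,-2.2,12.2],"rot":[0,0,0]},{"jaw":0.78,"offset":[-1.96,-2.2,12.2],"rot":[0,0,0]}]}'
python3 - <<'E'
from rig import manip, vision
import cv2,pickle
for n,(a,b,d,e),k in (("wrist",(120,400,160,480),2),):
    c=vision.camera(n); pickle.dump(c,open(n+"2.pkl","wb")); cv2.imwrite("pics/w2.png",cv2.resize(c["img"][a:b,d:e],None,fx=k,fy=k,interpolation=cv2.INTER_CUBIC))
print(manip.observe()["position"],manip.observe()["ft_force"])
E
```

```text
time_s: 3.15
position: [431.8, 73.7, 79.2]
tcp_rot: [-0.163, -3.135, 0.001]
ft_force: [0.2, -0.4, -0.0]
finger_gap: 0.783
finger_force: 0.0
[432.4745618   73.89383425  79.92630827] [-0.96458409  0.58795     1.51778128]
```

View pics/w2.png

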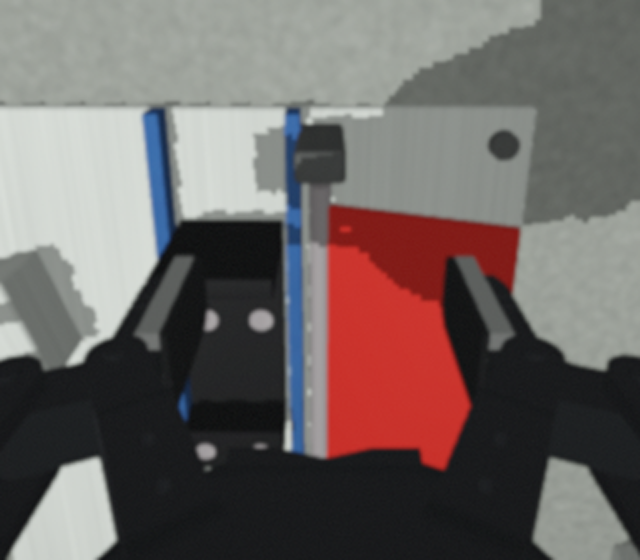

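The wrist view shows both tips just above their places. The right tip is at crop (165-190,258) to (140-160,345), the left tip at (450-478,258) to (490-515,345), and the heel is behind the right one. I'll back-project the tips before going down.

```bash
python3 - <<'E'
import pickle,numpy as np
c=pickle.load(open("wrist2.pkl","rb"));R=c["R"];C=-R.T@np.ravel(c["t"])
a=-.106;Rf=np.array([[np.cos(a),np.sin(a)],[-np.sin(a),np.cos(a)]])
for z in(80,88):
  for u,v in((167,258),(192,256),(160,345),(136,345),(450,256),(478,258),(488,345),(513,340)):
    px=np.array([160+u/2,120+v/2]); d=R.T@np.array([(px[0]-c["cx"])/c["fx"],(px[1]-c["cy"])/c["fy"],1]); X=C+d*(z-C[2])/d[2]
    print(z,u,v,"fixture",np.round(Rf@(X[:2]-[616.2,16.3]),1))
for z in(6,56):
  for u,v in((182,222),(283,222),(180,280),(272,280)):
    px=np.array([160+u/2,120+v/2]); d=R.T@np.array([(px[0]-c["cx"])/c["fx"],(px[1]-c["cy"])/c["fy"],1]); X=C+d*(z-C[2])/d[2]
    print(z,u,v,"fixture",np.round(Rf@(X[:2]-[616.2,16.3]),1))
E
```

```text
80 167 258 fixture [-193.2   -6.9]
80 192 256 fixture [-193.9    0.4]
80 160 345 fixture [-163.3  -11.7]
80 136 345 fixture [-163.3  -19. ]
80 450 256 fixture [-194.    74.7]
80 478 258 fixture [-193.4   82.8]
80 488 345 fixture [-163.6   88.6]
80 513 340 fixture [-165.4   96.1]
88 167 258 fixture [-197.6   -4.3]
88 192 256 fixture [-198.2    2.5]
88 160 345 fixture [-169.4   -8.9]
88 136 345 fixture [-169.4  -15.8]
88 450 256 fixture [-198.4   72.7]
88 478 258 fixture [-197.8   80.3]
88 488 345 fixture [-169.6   85.8]
88 513 340 fixture [-171.3   92.8]
6 182 222 fixture [-170.   -22.4]
6 283 222 fixture [-170.1   20.9]
6 180 280 fixture [-141.6  -25.6]
6 272 280 fixture [-141.7   15.4]
56 182 222 fixture [-193.4   -8.4]
56 283 222 fixture [-193.4   24.9]
56 180 280 fixture [-171.6  -10.8]
56 272 280 fixture [-171.7   20.7]
```

The tip side faces are at fixture x≈-198, with the tips about 6-8 mm behind the TCP in z and centred at y≈-1 and +77. The heel is at -172, so the clearance is about 6 mm. Now pressing the tab.

```bash
python3 -m handwheel '{"deltas":[{"jaw":0.78,"offset":[0,0,1],"rot":[0,0,0]},{"jaw":0.78,"offset":[0,0,2],"rot":[0,0,0]},{"jaw":0.78,"offset":[0,0,2.7],"rot":[0,0,0]},{"jaw":0.78,"offset":[0,0,3.3],"rot":[0,0,0]},{"jaw":0.78,"offset":[0,0,3.8],"rot":[0,0,0]},{"jaw":0.78,"offset":[0,0,4.3],"rot":[0,0,0]},{"jaw":0.78,"offset":[0,0,4.7],"rot":[0,0,0]},{"jaw":0.78,"offset":[0,0,4.7],"rot":[0,0,0]}]}'
```

```text
time_s: 4.2
position: [433.0, 74.6, 33.2]
tcp_rot: [0.163, 3.137, 0.002]
ft_force: [-0.4, 2.6, 4.0]
finger_gap: 0.78
finger_force: 1.6
```

```bash
python3 -m handwheel '{"deltas":[{"jaw":0.78,"offset":[0,0,0.2],"rot":[0,0,0]},{"jaw":0.78,"offset":[0,0,0.4],"rot":[0,0,0]},{"jaw":0.78,"offset":[0,0,0.6],"rot":[0,0,0]},{"jaw":0.78,"offset":[0,0,0.8],"rot":[0,0,0]},{"jaw":0.78,"offset":[0,0,0.8],"rot":[0,0,0]},{"jaw":0.78,"offset":[0,0,0.8],"rot":[0,0,0]},{"jaw":0.78,"offset":[0,0,0.8],"rot":[0,0,0]},{"jaw":0.78,"offset":[0,0,0.8],"rot":[0,0,0]}]}'
python3 - <<'E'
from rig import manip, vision
import cv2,numpy as np
s=vision.camera("scene")["img"][170:290,225:385]; w=vision.camera("wrist")["img"][120:400,160:480]
cv2.imwrite("pics/s3.png",np.hstack([cv2.resize(s,(420,315),interpolation=cv2.INTER_CUBIC),cv2.resize(w,(360,315))]))
E
```

```text
time_s: 5.2
position: [432.8, 73.9, 25.3]
tcp_rot: [0.163, 3.137, -0.001]
ft_force: [1.3, 1.3, 4.5]
finger_gap: 0.78
finger_force: 2.1
```

View pics/s3.png

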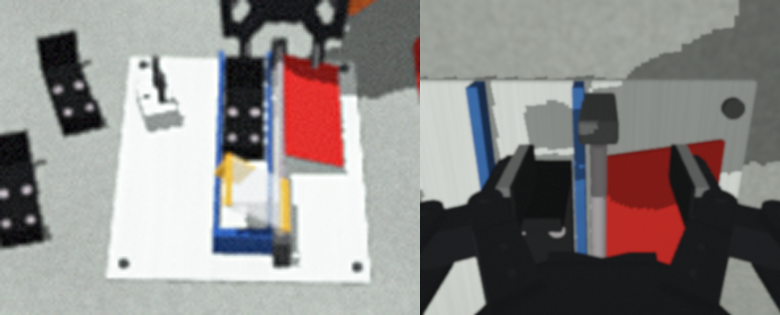

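The flap is open (the lip is raised at (235,165) in the left half), the left tip is on the tab and the right tip is behind the heel. Starting the push.

```bash
python3 -m handwheel '{"deltas":[{"jaw":0.78,"offset":[-0.4,0,0],"rot":[0,0,0]},{"jaw":0.78,"offset":[-0.8,0,0],"rot":[0,0,0]},{"jaw":0.78,"offset":[-1.2,0,0],"rot":[0,0,0]},{"jaw":0.78,"offset":[-1.6,0,0],"rot":[0,0,0]},{"jaw":0.78,"offset":[-2,0,0],"rot":[0,0,0]},{"jaw":0.78,"offset":[-2.4,0,0],"rot":[0,0,0]},{"jaw":0.78,"offset":[-2.8,0,0],"rot":[0,0,0]},{"jaw":0.78,"offset":[-3.2,0,0],"rot":[0,0,0]}]}'
```

```text
time_s: 6.3
position: [460.4, 70.8, 24.3]
tcp_rot: [-0.162, -3.13, 0.0]
ft_force: [-8.4, 1.8, 8.2]
finger_gap: 0.776
finger_force: 4.6
```

```bash
python3 - <<'E'
from rig import manip, vision
import cv2,numpy as np
s=vision.camera("scene")["img"][170:290,225:385]; w=vision.camera("wrist")["img"][120:400,160:480]
cv2.imwrite("pics/s4.png",np.hstack([cv2.resize(s,(420,315),interpolation=cv2.INTER_CUBIC),cv2.resize(w,(360,315))]))
for i in range(2): o=manip.observe(); print(o["position"],o["ft_force"],o["moment"])
E
```

```text
[461.72259147  70.73396257  24.31164948] [-5.01913334  2.29476229  4.70347903] [0.42258708 1.06503621 0.06812731]
[461.72259147  70.73396257  24.31164948] [-5.01913334  2.29476229  4.70347903] [0.42258708 1.06503621 0.06812731]
```

View pics/s4.png

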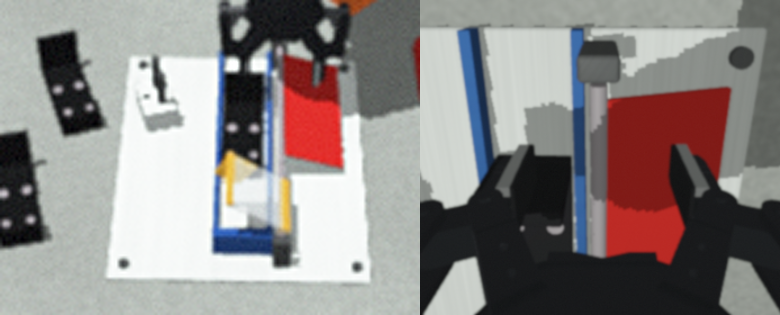

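The bracket is sliding along with the finger and the flap stays open. Continuing.

```bash
python3 -m handwheel '{"deltas":[{"jaw":0.78,"offset":[-0.4,0,0],"rot":[0,0,0]},{"jaw":0.78,"offset":[-0.8,0,0],"rot":[0,0,0]},{"jaw":0.78,"offset":[-1.2,0,0],"rot":[0,0,0]},{"jaw":0.78,"offset":[-1.6,0,0],"rot":[0,0,0]},{"jaw":0.78,"offset":[-2,0,0],"rot":[0,0,0]},{"jaw":0.78,"offset":[-2.4,0,0],"rot":[0,0,0]},{"jaw":0.78,"offset":[-2.8,0,0],"rot":[0,0,0]},{"jaw":0.78,"offset":[-3.2,0,0],"rot":[0,0,0]}]}'
python3 -m handwheel '{"deltas":[{"jaw":0.78,"offset":[-0.4,0,0],"rot":[0,0,0]},{"jaw":0.78,"offset":[-0.8,0,0],"rot":[0,0,0]},{"jaw":0.78,"offset":[-1.2,0,0],"rot":[0,0,0]},{"jaw":0.78,"offset":[-1.6,0,0],"rot":[0,0,0]},{"jaw":0.78,"offset":[-2,0,0],"rot":[0,0,0]},{"jaw":0.78,"offset":[-2.4,0,0],"rot":[0,0,0]},{"jaw":0.78,"offset":[-2.8,0,0],"rot":[0,0,0]},{"jaw":0.78,"offset":[-3.2,0,0],"rot":[0,0,0]}]}'
```

```text
time_s: 7.4
position: [492.7, 67.5, 24.2]
tcp_rot: [-0.162, -3.13, 0.0]
ft_force: [-6.6, 1.5, 6.2]
finger_gap: 0.78
finger_force: 4.1
time_s: 8.4
position: [524.5, 64.3, 24.2]
tcp_rot: [-0.162, -3.13, 0.0]
ft_force: [-7.3, 3.2, 6.8]
finger_gap: 0.78
finger_force: 4.1
```

```bash
python3 -m handwheel '{"deltas":[{"jaw":0.78,"offset":[-0.4,0,0],"rot":[0,0,0]},{"jaw":0.78,"offset":[-0.8,0,0],"rot":[0,0,0]},{"jaw":0.78,"offset":[-1.1,0,0],"rot":[0,0,0]},{"jaw":0.78,"offset":[-1.4,0,0],"rot":[0,0,0]},{"jaw":0.78,"offset":[-1.6,0,0],"rot":[0,0,0]},{"jaw":0.78,"offset":[-1.8,0,0],"rot":[0,0,0]},{"jaw":0.78,"offset":[-2,0,0],"rot":[0,0,0]},{"jaw":0.78,"offset":[-2.1,0,0],"rot":[0,0,0]}]}'
python3 -m handwheel '{"deltas":[{"jaw":0.78,"offset":[-0.1,0,0],"rot":[0,0,0]},{"jaw":0.78,"offset":[-0.2,0,0],"rot":[0,0,0]},{"jaw":0.78,"offset":[-0.3,0,0],"rot":[0,0,0]},{"jaw":0.78,"offset":[-0.4,0,0],"rot":[0,0,0]},{"jaw":0.78,"offset":[-0.4,0,0],"rot":[0,0,0]},{"jaw":0.78,"offset":[-0.4,0,0],"rot":[0,0,0]},{"jaw":0.78,"offset":[-0.4,0,0],"rot":[0,0,0]},{"jaw":0.78,"offset":[-0.4,0,0],"rot":[0,0,0]}]}'
```

```text
time_s: 9.4
position: [545.8, 62.1, 24.2]
tcp_rot: [-0.162, -3.131, 0.0]
ft_force: [-5.2, 1.7, 6.0]
finger_gap: 0.782
finger_force: 4.0
time_s: 10.4
position: [547.3, 61.9, 24.1]
tcp_rot: [-0.162, -3.127, -0.0]
ft_force: [-10.4, 3.4, 11.0]
finger_gap: 0.782
finger_force: 6.1
```

```bash
python3 -m handwheel '{"deltas":[{"jaw":0.78,"offset":[-0.1,0,0],"rot":[0,0,0]},{"jaw":0.78,"offset":[-0.2,0,0],"rot":[0,0,0]},{"jaw":0.78,"offset":[-0.3,0,0],"rot":[0,0,0]},{"jaw":0.78,"offset":[-0.3,0,0],"rot":[0,0,0]},{"jaw":0.78,"offset":[-0.3,0,0],"rot":[0,0,0]},{"jaw":0.78,"offset":[-0.3,0,0],"rot":[0,0,0]},{"jaw":0.78,"offset":[-0.3,0,0],"rot":[0,0,0]},{"jaw":0.78,"offset":[-0.3,0,0],"rot":[0,0,0]}]}'
python3 - <<'E'
from rig import manip, vision
import cv2,numpy as np
s=vision.camera("scene")["img"][190:280,265:365]; w=vision.camera("top")["img"][125:225,285:365]
cv2.imwrite("pics/s5.png",np.hstack([cv2.resize(s,(440,396),interpolation=cv2.INTER_CUBIC),cv2.resize(w,(320,396),interpolation=cv2.INTER_CUBIC)]))
E
```

```text
time_s: 11.4
position: [547.2, 61.7, 23.8]
tcp_rot: [-0.162, -3.122, -0.0]
ft_force: [-15.7, 5.1, 14.4]
finger_gap: 0.777
finger_force: 8.8
```

View pics/s5.png

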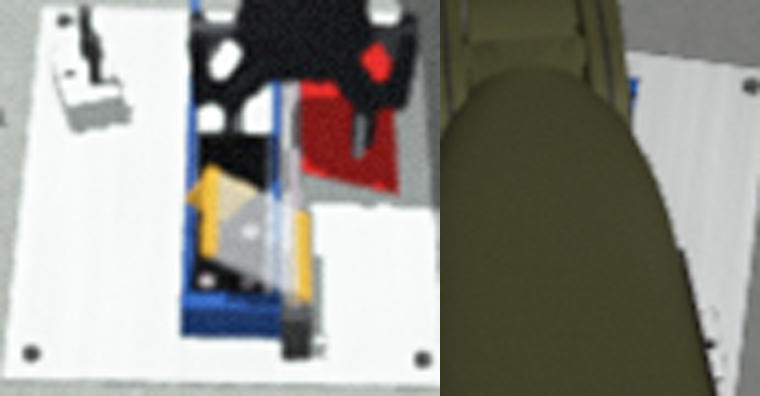

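The bracket's nose sits against the blue end stop (the black reaches (235,292)), and the TCP no longer advances as the force rises. It is home, so I back off and then lift clear.

```bash
python3 -m handwheel '{"deltas":[{"jaw":0.78,"offset":[0.5,0,0],"rot":[0,0,0]},{"jaw":0.78,"offset":[1.2,0,0],"rot":[0,0,0]},{"jaw":0.78,"offset":[2,0,0],"rot":[0,0,0]},{"jaw":0.78,"offset":[2,0,-0.6],"rot":[0,0,0]},{"jaw":0.78,"offset":[2,0,-1.4],"rot":[0,0,0]},{"jaw":0.78,"offset":[2,0,-2.3],"rot":[0,0,0]},{"jaw":0.78,"offset":[2,0,-3.5],"rot":[0,0,0]},{"jaw":0.78,"offset":[2,0,-5],"rot":[0,0,0]}]}'
python3 -m handwheel '{"deltas":[{"jaw":0.78,"offset":[0,0,-2],"rot":[0,0,0]},{"jaw":0.78,"offset":[0,0,-5],"rot":[0,0,0]},{"jaw":0.78,"offset":[0,0,-8],"rot":[0,0,0]},{"jaw":0.78,"offset":[3,0,-11],"rot":[0,0,0]},{"jaw":0.78,"offset":[8,0,-13],"rot":[0,0,0]},{"jaw":0.78,"offset":[13,0,-14],"rot":[0,0,0]},{"jaw":0.78,"offset":[18,0,-14],"rot":[0,0,0]},{"jaw":0.78,"offset":[18,0,-14],"rot":[0,0,0]}]}'
python3 - <<'E'
from rig import manip, vision
import cv2,numpy as np
s=vision.camera("scene")["img"][190:280,265:365]; w=vision.camera("top")["img"][125:225,285:365]
cv2.imwrite("pics/s6.png",np.hstack([cv2.resize(s,(440,396),interpolation=cv2.INTER_CUBIC),cv2.resize(w,(320,396),interpolation=cv2.INTER_CUBIC)]))
E
```

```text
time_s: 12.5
position: [535.3, 63.2, 75.6]
tcp_rot: [-0.163, -3.136, 0.001]
ft_force: [-0.5, 1.1, 0.6]
finger_gap: 0.775
finger_force: 0.0
time_s: 13.5
position: [352.8, 81.6, 215.6]
tcp_rot: [-0.161, -3.135, 0.001]
ft_force: [0.7, -0.7, 0.4]
finger_gap: 0.783
finger_force: 0.0
```

View pics/s6.png

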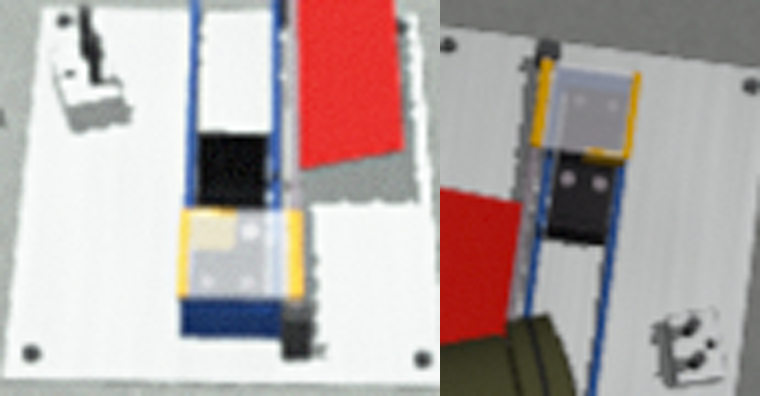

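The flap is shut over the bracket, the nose is under the cover at the stop, and the robot is clear. Handing in.

```bash
python3 -c "
from rig import manip
print(manip.sign_off())"
```

```text
the job is handed in; nothing more can be done
None
```

The bracket was pushed home against the end stop with the tab held down, the flap then closed over it, and I handed the job in at about 13.5 s with the arm clear; no verdict came back.

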